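Face the varnish canister to the shade reader and lock it with the pin

TASK

Take the varnish canister from in front of the chest and stand it upright in the middle of the yellow ring on the reader stand, turned so that its orange patch squarely faces the reader's window. Once it stands there and you have let go of it, lock it: put the red-handled pin all the way down through the hole in the canister's foot tab and the hole in the stand beneath. Never tip the canister over, and leave the other things on the bench where they are.

Things in the scene. Friction and masses are not known exactly. Their poses are not given: they have to be found in the camera images.
- chest: Fixed dark wooden chest with a pale band, 90 (x) x 200 (y) x 80 (z) mm; origin at the centre of its underside, z up. The canister starts close (about 5 mm) in front of its -x face, so no finger fits between them. The bench between the chest and the reader stand, straight ahead of the robot about 0.5 m from its base, is clear.
- canister: Loose closed aluminium canister, 50 mm across, 70 mm tall, 0.15-0.27 kg; origin at the centre of its underside, z up. +x points to its orange patch (26 x 48 mm, black centre line; an orange stripe on the lid runs to it). Towards -x a flat foot tab, 6 mm thick, 30 wide, flush with the underside, reaches 62 mm from the axis; 14 mm through hole at 48 mm. At the start the patch faces the chest.
- patch (a point): Centre of the canister's orange patch: 25 mm out from the axis, 35 mm above the underside.
- tab_hole (a point): Centre of the hole in the canister's foot tab, at the tab's top face (canister frame: x -48 mm, z 6 mm).
- reader: Fixed reader stand: plywood plate 20 mm thick, x -70 to 130, y -60 to 60 mm; origin under the ring's middle, on the table; z up, +x from ring to reader. Black reader block 90 wide, 55 deep, top 100 mm above the table, window face at x = 75. Two grey guards (x -25 to 25, inner faces y +-33, 6 thick, tops 86 mm above the table): no finger fits beside the canister there, fingers must lie along x.
- seat (a point): Middle of the yellow ring (64 mm outer diameter, flat, printed) on top of the base plate, 20 mm above the table: where the canister stands.
- base_hole (a point): Middle of the mouth of the base plate's through hole (11 mm diameter, 20 mm deep), 48 mm from the ring's middle on the side away from the reader (reader frame x = -48 mm), 20 mm above the table.
- window (a point): Centre of the reader's window (reader frame x 75 mm, z 55 mm).
- pin_rest: Fixed wooden block 56 x 56 x 26 mm with a 12 mm vertical through hole in the middle, which holds the pin at the start; origin at the centre of its underside.
- pin: Loose lock pin, 60 g, upright: steel shank 9 mm across, 24 mm long, tapered nose, under a red round grip 22 mm across, 46 mm tall (70 mm in all). Origin at the nose tip, z up through the grip. The grip's shoulder rests on the block at the start; fully home in the stand it rests on the canister's tab, the nose 2 mm above the table.
- glue_jar: Amber glue jar, 60 mm across, 85 mm tall. Origin: centre of its underside (lying tools: a point under the handle or shaft). Bystander, leave it where it is.
- wax_tin: Flat brass-coloured wax tin, 52 mm across, 30 mm tall. Origin: centre of its underside (lying tools: a point under the handle or shaft). Bystander, leave it where it is.
- tonewood: Pale block of tonewood, 110 x 45 x 30 mm. Origin: centre of its underside (lying tools: a point under the handle or shaft). Bystander, leave it where it is.
- chisel: Screwdriver-like hand tool with pale wooden handle, about 190 mm long, lying flat. Origin: centre of its underside (lying tools: a point under the handle or shaft). Bystander, leave it where it is.
- mallet: Wooden mallet, about 260 mm long, lying flat. Origin: centre of its underside (lying tools: a point under the handle or shaft). Bystander, leave it where it is.
- brush: Glue brush, about 190 mm long, lying flat. Origin: centre of its underside (lying tools: a point under the handle or shaft). Bystander, leave it where it is.
- mug: Blue ceramic mug, 76 mm across, 90 mm tall. Origin: centre of its underside (lying tools: a point under the handle or shaft). Bystander, leave it where it is.
Things that resemble listed ones, but are neither listed nor needed, are in the scene too. What is shaped like the canister but purple or turquoise is not meant.

How it is judged:
By the outcome, as a careful person would: the job done as asked, in the order asked, and still so for the second after the job is handed in, with the robot touching nothing.
It also fails if it takes over 67 s, if anything falls off the work surface, if the arm or the gripper's body presses on something with over 40 N, if the wrist force passes 120 N, or if a joint passes its speed limit or range.

ROBOT

A 6-joint arm with a two-finger parallel gripper is mounted at the origin on the work surface. World frame = base frame: x ahead of the robot, y to its left, z up, the work surface at z = 0. Lengths are in m, angles in degrees, forces in N, time in s.
With the tool pointing down it reaches from about 0.3 to 0.75 m from the base axis. Payload 8.5 kg.
Tool frame: the origin (TCP) lies midway between the tips of the shut fingers; the grasp point (between the pads) lies grasp_offset behind it (grasp_offset is the distance from the TCP to the grasp point, in m); z points along the fingers, y is the line along which they close (so a half turn about z gives the same grasp; the last joint's range is limited). The gripper opens to 85 mm and grips with 20 to 120 N. Pads are 22 mm wide; open, the fingers measure 114 mm over their backs; the gripper's body (76 mm by 85 mm) begins 54 mm behind the grasp point. The pads swing forward as they close: fully open they stand 13 mm farther back than shut.
Start: joints at [-80.919, 21.807, 74.336, -0, 83.858, -12.336], TCP at [0.201, -0.512, 0.231] pointing down, gripper open.
Joint ranges: [-178.18, 178.18], [-50.72, 133.34], [12.68, 142.11], [-81.47, 261.47], [9.98, 163.14], [-165.26, 165.26]. Speed limits (degrees/s): [136.94, 136.94, 180, 180, 180, 180].

INTERFACE

Orientations are given as a 3x3 rotation matrix whose columns are the frame's x, y, z axes.
In Python, from rig import observe, get_image, camera_params, close_job, grasp_offset gives the robot as it stands.
- The arm moves only by the shell command python3 -m handwheel 'ROWS' [OPENING] [FORCE]. ROWS is JSON, a list of rows, each a list of 2 entries, a list of its own where there are three numbers: the shift along the tool's x, y, z as a fraction of full scale, then the turn, a rotation vector about the tool's x, y, z as a fraction of full scale. In form: [[[dx, dy, dz], [ax, ay, az]], ...]. A call has 1 to 10 rows; each row is the pose to reach, as a shift and turn from the pose commanded when the call began, along the tool's axes at that moment, turning the shorter way round; what a row does not reach only later rows make up. Full scale, the value 1, is 0.5 m for a shift and pi rad for a turn. A row lasts 1/10 s, in which the tool goes at most 50 mm and 8.59 degrees, less where a joint would pass 70% of its speed; a pose out of reach is approached as far as the arm can. A call with a number of a shift or a turn outside -1 to 1 is refused whole. A call with a gripper value outside its range is refused whole. OPENING is the opening, from 0 (shut) to 1 (fully open), set as the call begins (- or left out, the last holds). The fingers move at their own pace and stop on an object; FORCE is the grip in N (left out, the last holds). Time passes only in rows, so rows that repeat a pose let the fingers close. It gives the time, the measured TCP pose, the force, the opening and the grip force at its end, in the units of the state.
- observe(): the state, without advancing time (a new reading comes with each control period).
- get_image(name): name is "side" or "top" or "wrist"; returns (picture, depth): 384x512x3 uint8, red, green, blue; 384x512 float32, m along the optical axis (not along the pixel's ray), 0 where there is no reading.
- camera_params(name): a dict with "K" (3x3 intrinsics, pixels), "k1" (the pictures are not rectified: a ray, as slopes to the right and down, at radius r is drawn at 1 + k1 r^2 times it, then the intrinsics apply), "R" (3x3) and "t" (3): a world point X has camera coordinates R X + t. Camera axes: x right, y down, z forward; pixel columns grow to the right and rows downward; lengths in m; the calibration is good to about 2 mm. A picture is of the moment at which its call begins: read the wrist's pose just before it. camera_params takes no time and is no camera call; for the wrist camera it gives the pose at the moment of the call.
- close_job(): hands the job in; it is judged then, once.
The state is a dict: "time_s": time; "q": joint angles; "qvel": joint speeds; "joint_efforts": joint torques, N m; "position": TCP position; "tool_rot": TCP orientation; "ft_force": force on the tool from outside, world axes, zero at the start; "wrist_torque": the same for the moment, N m; "grip_width": finger opening in m; "gripper_force": force on a finger pad.
Only numpy, scipy, OpenCV 4.12 (cv2) and the standard library are available. Lean on these libraries where they do the work, as an engineer would, in place of code of your own. Each camera call takes 0.05 s, during which the arm holds its last target. There are 200 camera calls.

## Working session

There is one attempt and no reset: what is moved stays moved. The work goes in short steps, Python scripts to look and compute and a shell command to move; the robot and the scene stay as the last step left them, time stands still between calls to the robot, and variables do not carry over. Pictures are saved under pics/ and viewed, at most 10 in all, crops included, and the job is handed in when it is done.

```bash
ls; mkdir -p pics; python3 - <<'E'
from rig import *
import cv2,numpy as np
np.set_printoptions(precision=4,suppress=True)
print(grasp_offset, observe()['position'], observe()['tool_rot'])
for n in("side","top"):
    im,d=get_image(n); np.savez(f"{n}0.npz",im=im,d=d)
    cv2.imwrite(f"pics/{n}0.png",im[...,::-1]); print(n,camera_params(n))
E
```

```text
pics
0.0187 [ 0.2008 -0.5117  0.2307] [[ 0.9309  0.3652 -0.0002]
 [ 0.3652 -0.9309  0.0015]
 [ 0.0003 -0.0014 -1.    ]]
side {'K': array([[492.6547,   0.    , 252.4399],
       [  0.    , 492.6547, 190.4993],
       [  0.    ,   0.    ,   1.    ]]), 'k1': 0.06092866662442098, 'R': array([[-0.7106, -0.7035, -0.01  ],
       [-0.5397,  0.5541, -0.6338],
       [ 0.4515, -0.445 , -0.7734]]), 't': array([0.4016, 0.3487, 1.2575])}
top {'K': array([[393.7292,   0.    , 256.52  ],
       [  0.    , 393.7292, 196.4868],
       [  0.    ,   0.    ,   1.    ]]), 'k1': 0.010343006853840004, 'R': array([[ 0.0084, -0.9998,  0.0168],
       [-0.9975, -0.0095, -0.0702],
       [ 0.0703, -0.0161, -0.9974]]), 't': array([-0.0039,  0.5724,  1.1094])}
```

View pics/top0.png

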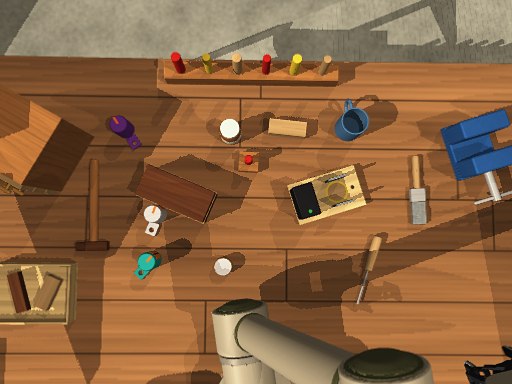

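View pics/side0.png

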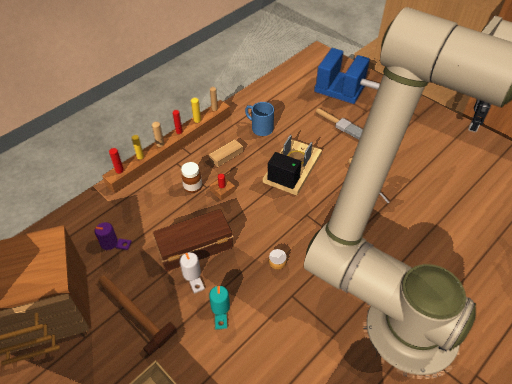

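Top view: the silver canister with an orange lid stripe is at (154,214), tab towards (152,232), in front of the dark chest (175,192). The lookalikes are purple (123,126) and turquoise (148,263). The silver one fits because it is aluminium and stands at the chest. The reader stand is at (327,194), with its ring at about (337,188). The pin in its small block is at (248,160); the red handles in the rack at (177,63) and (266,65) are not in a 56 mm block. I'll confirm with one enlarged crop.

```bash
cat > h.py <<'E'
import numpy as np,cv2
np.set_printoptions(precision=4,suppress=True)
def slopes(p,uv):
    K=p['K'];uv=np.atleast_2d(np.asarray(uv,float))
    D=np.array([p['k1'],0,0,0,0])
    return cv2.undistortPoints(uv.reshape(-1,1,2),K,D).reshape(-1,2)
def onplane(p,uv,z):
    s=slopes(p,uv);d=np.c_[s,np.ones(len(s))]@p['R'];c=-p['R'].T@p['t']
    return c+d*((z-c[2])/d[:,2])[:,None]
def cloud(p,d):
    h,w=d.shape;v,u=np.mgrid[:h,:w];s=slopes(p,np.c_[u.ravel(),v.ravel()])
    X=np.c_[s,np.ones(len(s))]*d.reshape(-1,1)
    return ((X-p['t'])@p['R']).reshape(h,w,3)
E
python3 - <<'E'
from h import *
from rig import camera_params
z=np.load('top0.npz');im=z['im'];d=z['d'];p=camera_params('top');X=cloud(p,d)
c=lambda u,v,w,h,s:cv2.resize(im[v:v+h,u:u+w,::-1],None,fx=s,fy=s,interpolation=cv2.INTER_CUBIC)
A=c(130,160,100,80,4);B=c(280,155,100,80,4);C=c(228,140,40,40,5)
can=np.zeros((520,800,3),np.uint8);can[:320,:400]=A;can[:320,400:]=B;can[320:520,:200]=C
zs=np.load('side0.npz')['im'][150:200,258:328,::-1];can[320:520,220:500]=cv2.resize(zs,None,fx=4,fy=4)
zs=np.load('side0.npz')['im'][245:295,165:235,::-1];can[320:520,515:795]=cv2.resize(zs,None,fx=4,fy=4)
cv2.imwrite('pics/crop.png',can)
for n,(u,v) in dict(can=(154,212),tab=(152,232),ring=(337,188),block=(310,200),pin=(248,159),chest=(175,192),plate=(358,187)).items():
    print(n,X[v,u],d[v,u])
E
```

```text
can [0.5239 0.2808 0.0691] 1.0728315
tab [0.4682 0.3011 0.0028] 1.1347445
ring [ 0.599  -0.2302  0.0216] 1.1336737
block [ 0.5588 -0.1405  0.099 ] 1.0522789
pin [0.6716 0.0263 0.0746] 1.0817711
chest [0.5783 0.2231 0.0795] 1.0672097
plate [ 0.6026 -0.2913  0.0202] 1.1363904
```

View pics/crop.png

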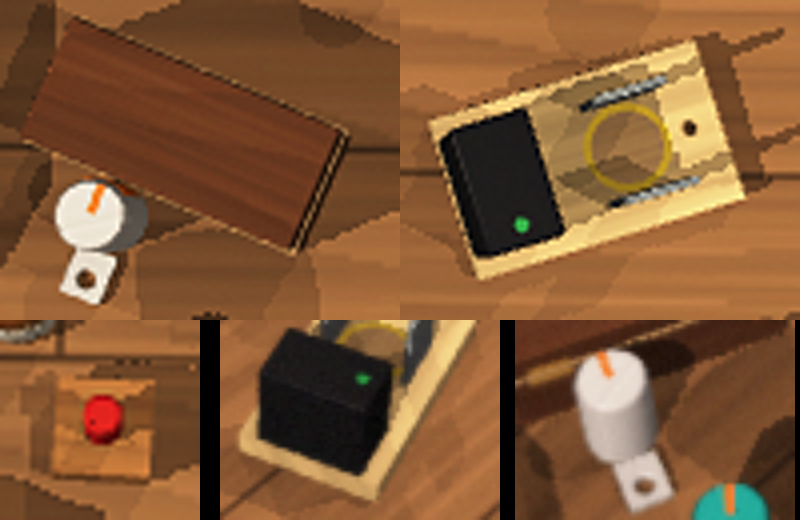

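The crop confirms it: silver canister with the orange lid stripe pointing at the chest and the holed tab facing away; ring at about (627,148) in the crop with the base hole at (690,128), black reader on the opposite side; red pin in its square wooden block. Next I measure.

```bash
cat > m.py <<'E'
from h import *
from rig import camera_params
z=np.load('top0.npz');im=z['im'];d=z['d'];p=camera_params('top');X=cloud(p,d)
I=im.astype(int);hsv=cv2.cvtColor(im,cv2.COLOR_RGB2HSV)
def box(x,y,r): return np.hypot(X[...,0]-x,X[...,1]-y)<r
px=lambda m:np.argwhere(m)[:,::-1].astype(np.float32)
# lid
m=box(.524,.281,.045)&(X[...,2]>.06)&(X[...,2]<.078)&((hsv[...,1]<60)|(hsv[...,0]<20)&(hsv[...,1]>180)&(hsv[...,2]>200))
q=onplane(p,px(m),.07); (c,r)=cv2.minEnclosingCircle(q[:,:2].astype(np.float32)*1000)
print('lid',c,r,q.mean(0),len(q), 'area r',2*0)
lid=np.array(c)/1000
# orange stripe
m=box(.524,.281,.05)&(hsv[...,0]<16)&(hsv[...,1]>180)&(hsv[...,2]>180)&(X[...,2]>.06)
s=onplane(p,px(m),.07);print('stripe',len(s),s.mean(0))
# tab: white pixels low
m=box(.47,.301,.045)&(X[...,2]<.02)&(hsv[...,1]<70)&(hsv[...,2]>120)
t=onplane(p,px(m),.006)[:,:2];print('tab',t.mean(0),cv2.minAreaRect((t*1000).astype(np.float32)))
# pin
m=box(.67,.026,.04)&(hsv[...,1]>200)&((hsv[...,0]<5)|(hsv[...,0]>174))&(hsv[...,2]>100)&(X[...,2]>.062)
s=onplane(p,px(m),.072)[:,:2];print('pin',s.mean(0),cv2.minEnclosingCircle((s*1000).astype(np.float32)),len(s))
# block top
m=box(.56,-.15,.07)&(X[...,2]>.092)&(X[...,2]<.11)
s=onplane(p,px(m),.1)[:,:2];print('block',cv2.minAreaRect((s*1000).astype(np.float32)))
# ring
m=box(.60,-.23,.05)&(X[...,2]<.03)&(hsv[...,0]>18)&(hsv[...,0]<32)&(hsv[...,1]>165)
s=onplane(p,px(m),.02)[:,:2];e=cv2.fitEllipse((s*1000).astype(np.float32));print('ring',len(s),e)
# base hole dark
m=box(.60,-.28,.02)&(hsv[...,2]<90)
s=onplane(p,px(m),.02)[:,:2];print('hole',len(s),s.mean(0), px(m).mean(0))
# plate
m=box(.58,-.2,.14)&(X[...,2]>.013)&(X[...,2]<.12)
k=cv2.connectedComponentsWithStats(m.astype(np.uint8))
i=1+np.argmax(k[2][1:,4]);s=X[k[1]==i];print('standall',cv2.minAreaRect((s[:,:2]*1000).astype(np.float32)))
# chest
m=box(.58,.223,.13)&(X[...,2]>.074)&(X[...,2]<.086)&(hsv[...,2]<140)
s=onplane(p,px(m),.08)[:,:2];print('chest',cv2.minAreaRect((s*1000).astype(np.float32)))
E
python3 m.py
```

```text
lid (520.2999267578125, 283.2767028808594) 25.153837203979492 [0.5196 0.2841 0.07  ] 248 area r 0
stripe 14 [0.5321 0.2821 0.07  ]
tab [0.4789 0.301 ] ((479.37322998046875, 301.2814636230469), (29.919830322265625, 35.94453811645508), 69.6123275756836)
pin [0.6732 0.0259] ((673.4171142578125, 25.000106811523438), 10.563283920288086) 47
block ((558.1727905273438, -130.03720092773438), (89.62425994873047, 55.37903594970703), 17.470977783203125)
ring 135 ((589.3881225585938, -228.78187561035156), (59.12497329711914, 59.39130783081055), 135.87139892578125)
hole 6 [ 0.603  -0.2745] [352.1667 186.8333]
standall ((580.5185546875, -200.36416625976562), (120.0140609741211, 201.74127197265625), 17.582096099853516)
chest ((575.9451293945312, 223.50364685058594), (200.01229858398438, 89.59334564208984), 67.61127471923828)
```

```bash
cat > plan.py <<'E'
import sys,numpy as np
from scipy.spatial.transform import Rotation as Ro
from rig import observe
# usage: plan.py x,y,z,yaw ... : fractions from the present pose, tool down
o=observe();P=np.array(o['position']);R=np.array(o['tool_rot'])
print('t',round(o['time_s'],2),'P',P.round(4),'yaw',np.degrees(np.arctan2(R[1,0],R[0,0])).round(2),'q6',round(o['q'][5],1),'F',np.round(o['ft_force'],1),'w',round(o['grip_width'],4))
for a in sys.argv[1:]:
    x,y,z,w=map(float,a.split(','));c,s=np.cos(np.radians(w)),np.sin(np.radians(w))
    T=np.array([[c,s,0],[s,-c,0],[0,0,-1]])
    print(a,(R.T@([x,y,z]-P)/.5).round(4).tolist(),(Ro.from_matrix(R.T@T).as_rotvec()/np.pi).round(4).tolist())
E
python3 plan.py 0.40,-0.1,0.231,90 0.47,0.2,0.231,157.5
```

```text
t 0.1 P [ 0.2008 -0.5118  0.2308] yaw 21.41 q6 -12.3 F [ 0.3  0.5 -0.7] w 0.0853
0.40,-0.1,0.231,90 [0.6716, -0.6212, 0.0006] [-0.0003, -0.0003, -0.381]
0.47,0.2,0.231,157.5 [1.021, -1.1287, 0.0013] [-0.0001, -0.0005, -0.756]
```

```bash
R='x'; python3 -m handwheel '[[[0.672,-0.621,0],[0,0,-0.38]],[[0.672,-0.621,0],[0,0,-0.38]],[[0.672,-0.621,0],[0,0,-0.38]],[[0.672,-0.621,0],[0,0,-0.38]],[[0.672,-0.621,0],[0,0,-0.38]],[[0.672,-0.621,0],[0,0,-0.38]],[[0.672,-0.621,0],[0,0,-0.38]],[[0.672,-0.621,0],[0,0,-0.38]],[[0.672,-0.621,0],[0,0,-0.38]],[[0.672,-0.621,0],[0,0,-0.38]]]' 1 40
python3 plan.py 0.46,0.18,0.25,157.5
```

```text
time_s: 1.1
position: [0.4011, -0.0961, 0.2312]
tool_rot: [[-0.003, 1.0, -0.0], [1.0, 0.003, 0.001], [0.001, -0.0, -1.0]]
ft_force: [0.4, -0.5, 0.3]
grip_width: 0.0852
gripper_force: 0.0
t 1.1 P [ 0.4011 -0.0961  0.2312] yaw 90.15 q6 -30.2 F [ 0.4 -0.5  0.3] w 0.0852
0.46,0.18,0.25,157.5 [0.5519, 0.1193, -0.0369] [0.0002, -0.0003, -0.3741]
```

```bash
python3 -m handwheel '[[[0.552,0.12,-0.04],[0,0,-0.374]],[[0.552,0.12,-0.04],[0,0,-0.374]],[[0.552,0.12,-0.04],[0,0,-0.374]],[[0.552,0.12,-0.04],[0,0,-0.374]],[[0.552,0.12,-0.04],[0,0,-0.374]],[[0.552,0.12,-0.04],[0,0,-0.374]],[[0.552,0.12,-0.04],[0,0,-0.374]],[[0.552,0.12,-0.04],[0,0,-0.374]],[[0.552,0.12,-0.04],[0,0,-0.374]],[[0.552,0.12,-0.04],[0,0,-0.374]]]'
python3 - <<'E'
from h import *
from rig import *
p=camera_params('wrist');im,d=get_image('wrist');np.savez('w0.npz',im=im,d=d,**p)
cv2.imwrite('pics/w0.png',im[...,::-1]);print(-p['R'].T@p['t'],p['R'][2])
E
python3 plan.py 0.5203,0.2835,0.18,157.5
```

```text
time_s: 2.1
position: [0.4612, 0.175, 0.2511]
tool_rot: [[-0.92, 0.392, -0.0], [0.392, 0.92, -0.0], [0.0, -0.0, -1.0]]
ft_force: [-0.0, 0.1, -0.5]
grip_width: 0.0858
gripper_force: 0.0
[0.3949 0.2037 0.3929] [ 0.2653 -0.1127 -0.9576]
t 2.15 P [0.4612 0.175  0.2512] yaw 156.91 q6 -59.9 F [-0.2  0.3 -0.4] w 0.0856
0.5203,0.2835,0.18,157.5 [-0.0236, 0.2459, 0.1423] [-0.0001, -0.0001, -0.0033]
```

View pics/w0.png

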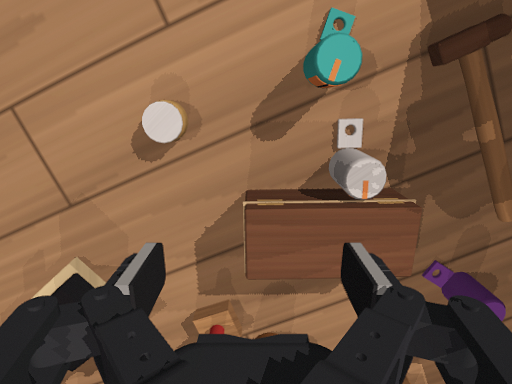

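The wrist view shows the silver canister (lid about (367,180), tab hole about (350,130)) in front of the chest, with turquoise at (335,58) and purple at (470,290). I'll check its axis and yaw against the top view.

```bash
cat > wm.py <<'E'
from h import *
def measure(f,p,guess,base=0.,show=True):
    """lid centre, tab hole and yaw of the silver canister near guess, standing on height base"""
    im,d=f['im'],f['d'];X=cloud(p,d);hsv=cv2.cvtColor(im,cv2.COLOR_RGB2HSV)
    near=np.hypot(X[...,0]-guess[0],X[...,1]-guess[1])<.085
    px=lambda m:np.argwhere(m)[:,::-1].astype(np.float32)
    grey=(hsv[...,1]<60)&(hsv[...,2]>90)
    org=(hsv[...,0]<18)&(hsv[...,1]>170)&(hsv[...,2]>170)
    z=X[...,2]-base
    q=onplane(p,px(near&(z>.0655)&(z<.075)&(grey|org)),base+.07)[:,:2]*1000
    c,r=cv2.minEnclosingCircle(q.astype(np.float32));c=np.array(c)
    s=onplane(p,px(near&(z>.0655)&(z<.075)&org),base+.07)[:,:2]*1000
    m=(near&(z<.014)&(z>-.008)&grey).astype(np.uint8)
    k=cv2.connectedComponentsWithStats(m);lab=k[1]==1+np.argmax(k[2][1:,4])
    cs,hi=cv2.findContours(lab.astype(np.uint8),cv2.RETR_CCOMP,cv2.CHAIN_APPROX_NONE)
    hol=[a for a,b in zip(cs,hi[0]) if b[3]>=0]
    t=onplane(p,px(lab),base+.006)[:,:2]*1000
    o=dict(lid=c,r=r,lidmean=q.mean(0),stripe=s.mean(0),tabrect=cv2.minAreaRect(t.astype(np.float32)))
    if hol:
        a=max(hol,key=len).reshape(-1,2).astype(float);h=onplane(p,a.mean(0),base+.006)[0,:2]*1000
        v=c-h;o.update(hole=h,dist=np.hypot(*v),yaw_hole=np.degrees(np.arctan2(v[1],v[0])))
    v=s.mean(0)-c;o['yaw_stripe']=np.degrees(np.arctan2(v[1],v[0]))
    for k in o: print(k,o[k])
E
python3 - <<'E'
from wm import *
f=np.load('w0.npz');measure(f,f,(.52,.283))
from rig import camera_params
print();measure(np.load('top0.npz'),camera_params('top'),(.52,.283))
print();measure(np.load('side0.npz'),camera_params('side'),(.52,.283))
E
```

```text
lid [519.4637 284.6888]
r 24.29323387145996
lidmean [518.9924 285.2584]
stripe [532.6044 281.4675]
tabrect ((497.59063720703125, 290.9311218261719), (36.44648361206055, 80.99478912353516), 59.0162353515625)
hole [475.9974 302.4332]
dist 46.94875082837435
yaw_hole -22.20698861890377
yaw_stripe -13.773874317297642

lid [520.1652 284.6297]
r 23.878223419189453
lidmean [519.4268 285.3883]
stripe [532.0664 282.138 ]
tabrect ((479.3544921875, 301.6784973144531), (29.21505355834961, 35.377899169921875), 68.75553894042969)
hole [475.6225 302.2427]
dist 47.898559515439075
yaw_hole -21.574643759759606
yaw_stripe -11.824863788862586

lid [517.4504 287.3791]
r 24.874103546142578
lidmean [516.1811 287.5666]
stripe [531.3171 281.4702]
tabrect ((490.3345642089844, 302.9872131347656), (42.9388313293457, 60.71524429321289), 63.567569732666016)
hole [473.2877 304.1857]
dist 47.25262413045781
yaw_hole -20.83490935129524
yaw_stripe -23.079969280067775
```

```bash
python3 plan.py 0.5198,0.2842,0.13,158; python3 plan.py 0.5198,0.2842,0.022,158|tail -1
```

```text
t 2.15 P [0.4612 0.175  0.2512] yaw 156.91 q6 -59.9 F [-0.2  0.3 -0.4] w 0.0856
0.5198,0.2842,0.13,158 [-0.0222, 0.2469, 0.2423] [-0.0001, -0.0001, -0.006]
0.5198,0.2842,0.022,158 [-0.0222, 0.2469, 0.4583] [-0.0001, -0.0001, -0.006]
```

```bash
python3 -m handwheel '[[[-0.0222,0.247,0.1],[0,0,-0.006]],[[-0.0222,0.247,0.1],[0,0,-0.006]],[[-0.0222,0.247,0.1],[0,0,-0.006]],[[-0.0222,0.247,0.242],[0,0,-0.006]],[[-0.0222,0.247,0.242],[0,0,-0.006]],[[-0.0222,0.247,0.242],[0,0,-0.006]],[[-0.0222,0.247,0.242],[0,0,-0.006]],[[-0.0222,0.247,0.242],[0,0,-0.006]]]'; python3 plan.py 0.5198,0.2842,0.022,158
```

```text
time_s: 2.95
position: [0.5203, 0.285, 0.1323]
tool_rot: [[-0.928, 0.372, 0.003], [0.372, 0.928, 0.001], [-0.003, 0.002, -1.0]]
ft_force: [-0.1, 0.3, 0.1]
grip_width: 0.0849
gripper_force: 0.0
t 2.95 P [0.5203 0.285  0.1323] yaw 158.15 q6 -50.9 F [-0.1  0.3  0.1] w 0.0849
0.5198,0.2842,0.022,158 [0.0009, -0.0023, 0.2206] [0.0007, 0.0008, 0.0008]
```

```bash
python3 -m handwheel '[[[0,0,0.08],[0,0,0]],[[0,0,0.14],[0,0,0]],[[0,0,0.18],[0,0,0]],[[0,0,0.2],[0,0,0]],[[0,0,0.216],[0,0,0]],[[0,0,0.216],[0,0,0]],[[0,0,0.216],[0,0,0]]]'; python3 -m handwheel '[[[0,0,0],[0,0,0]],[[0,0,0],[0,0,0]],[[0,0,0],[0,0,0]],[[0,0,0],[0,0,0]],[[0,0,0],[0,0,0]],[[0,0,0],[0,0,0]],[[0,0,0],[0,0,0]],[[0,0,0],[0,0,0]],[[0,0,0],[0,0,0]],[[0,0,0],[0,0,0]]]' 0 40
```

```text
time_s: 3.65
position: [0.52, 0.2852, 0.0234]
tool_rot: [[-0.929, 0.371, 0.002], [0.371, 0.929, 0.001], [-0.002, 0.001, -1.0]]
ft_force: [-0.3, 0.4, 0.4]
grip_width: 0.0853
gripper_force: 0.0
time_s: 4.65
position: [0.5197, 0.2852, 0.0231]
tool_rot: [[-0.929, 0.371, 0.001], [0.371, 0.929, 0.0], [-0.001, 0.001, -1.0]]
ft_force: [-1.6, -0.8, 5.3]
grip_width: 0.0492
gripper_force: 41.4
```

```bash
python3 -m handwheel '[[[0,0,-0.03],[0,0,0]],[[0,0,-0.08],[0,0,0]],[[0,0,-0.16],[0,0,0]],[[0,0,-0.2],[0,0,0]],[[0,0,-0.2],[0,0,0]],[[0,0,-0.2],[0,0,0]]]' 0 40; python3 plan.py 0.5,-0.01,0.12,220
```

```text
time_s: 5.25
position: [0.5188, 0.2849, 0.1213]
tool_rot: [[-0.929, 0.371, -0.001], [0.371, 0.929, -0.0], [0.001, -0.001, -1.0]]
ft_force: [0.0, 0.3, -2.1]
grip_width: 0.0496
gripper_force: 42.1
t 5.25 P [0.5188 0.2849 0.1213] yaw 158.22 q6 -50.9 F [ 0.   0.3 -2.1] w 0.0496
0.5,-0.01,0.12,220 [-0.1839, -0.5616, 0.0029] [-0.0001, -0.0005, -0.3432]
```

```bash
python3 -m handwheel '[[[-0.009,-0.028,0],[0,0,-0.02]],[[-0.027,-0.084,0],[0,0,-0.055]],[[-0.052,-0.16,0],[0,0,-0.1]],[[-0.08,-0.245,0],[0,0,-0.147]],[[-0.108,-0.33,0],[0,0,-0.195]],[[-0.135,-0.415,0],[0,0,-0.242]],[[-0.16,-0.49,0],[0,0,-0.288]],[[-0.177,-0.54,0],[0,0,-0.326]],[[-0.184,-0.562,0],[0,0,-0.343]],[[-0.184,-0.562,0],[0,0,-0.343]]]' ; python3 plan.py 0.5,-0.01,0.0235,220; python3 -m handwheel '[[[0,0,0.05],[0,0,0]],[[0,0,0.11],[0,0,0]],[[0,0,0.16],[0,0,0]],[[0,0,0.18],[0,0,0]],[[0,0,0.18],[0,0,0]],[[0,0,0.18],[0,0,0]]]';  python3 plan.py 0.5,-0.01,0.0235,220
```

```text
time_s: 6.25
position: [0.4997, -0.0113, 0.1207]
tool_rot: [[-0.768, -0.64, -0.003], [-0.64, 0.768, 0.001], [0.002, 0.003, -1.0]]
ft_force: [0.4, 0.3, -2.5]
grip_width: 0.0496
gripper_force: 42.2
t 6.25 P [ 0.4997 -0.0113  0.1207] yaw -140.17 q6 -144.7 F [ 0.4  0.3 -2.5] w 0.0496
0.5,-0.01,0.0235,220 [-0.0026, 0.0011, 0.1943] [0.0008, -0.0007, -0.001]
time_s: 6.85
position: [0.5008, -0.0097, 0.0328]
tool_rot: [[-0.767, -0.642, 0.001], [-0.642, 0.767, -0.0], [-0.0, -0.0, -1.0]]
ft_force: [-0.5, 0.5, -1.4]
grip_width: 0.0492
gripper_force: 42.2
t 6.85 P [ 0.5008 -0.0097  0.0328] yaw -140.05 q6 -144.6 F [-0.5  0.5 -1.4] w 0.0492
0.5,-0.01,0.0235,220 [0.0017, 0.0006, 0.0186] [-0.0001, 0.0001, -0.0003]
```

```bash
python3 -m handwheel '[[[0,0,0.006],[0,0,0]],[[0,0,0.012],[0,0,0]],[[0,0,0.017],[0,0,0]],[[0,0,0.018],[0,0,0]],[[0,0,0.018],[0,0,0]],[[0,0,0.018],[0,0,0]]]'; python3 plan.py
```

```text
time_s: 7.45
position: [0.5005, -0.0101, 0.0234]
tool_rot: [[-0.767, -0.642, 0.0], [-0.642, 0.767, -0.0], [-0.0, -0.0, -1.0]]
ft_force: [-0.3, -0.5, -1.9]
grip_width: 0.0492
gripper_force: 42.2
t 7.45 P [ 0.5005 -0.0101  0.0234] yaw -140.05 q6 -144.7 F [-0.3 -0.5 -1.9] w 0.0492
```

```bash
python3 -m handwheel '[[[0,0,0.001],[0,0,0]],[[0,0,0.001],[0,0,0]],[[0,0,0.001],[0,0,0]]]'; python3 -m handwheel '[[[0,0,0],[0,0,0]],[[0,0,0],[0,0,0]],[[0,0,0],[0,0,0]],[[0,0,0],[0,0,0]],[[0,0,0],[0,0,0]]]' 1 40;  python3 -m handwheel '[[[0,0,-0.08],[0,0,0]],[[0,0,-0.16],[0,0,0]],[[0,0,-0.24],[0,0,0]],[[0,0,-0.3],[0,0,0]],[[0,0,-0.3],[0,0,0]],[[0,0,-0.3],[0,0,0]]]'; python3 - <<'E'
from wm import *
from rig import *
p=camera_params('wrist');im,d=get_image('wrist');np.savez('w1.npz',im=im,d=d,**p)
cv2.imwrite('pics/w1.png',im[...,::-1])
try: measure(dict(im=im,d=d),p,(.5,-.01))
except Exception as e: print(e)
for n in('top','side'):
    p=camera_params(n);im,d=get_image(n);np.savez(n+'1.npz',im=im,d=d)
    print(n)
    try: measure(dict(im=im,d=d),p,(.5,-.01))
    except Exception as e: print(e)
E
python3 plan.py 0.5,-0.01,0.17,130
```

```text
time_s: 7.75
position: [0.5006, -0.0101, 0.0232]
tool_rot: [[-0.767, -0.642, 0.001], [-0.642, 0.767, -0.0], [-0.0, -0.0, -1.0]]
ft_force: [-1.8, 0.3, 4.0]
grip_width: 0.0493
gripper_force: 42.6
time_s: 8.25
position: [0.5005, -0.01, 0.0228]
tool_rot: [[-0.767, -0.642, -0.0], [-0.642, 0.767, 0.0], [0.0, 0.0, -1.0]]
ft_force: [0.3, 0.6, -0.7]
grip_width: 0.0856
gripper_force: 0.0
time_s: 8.85
position: [0.5004, -0.01, 0.1728]
tool_rot: [[-0.767, -0.642, 0.001], [-0.642, 0.767, -0.0], [-0.0, -0.0, -1.0]]
ft_force: [0.7, -0.6, 0.1]
grip_width: 0.0852
gripper_force: 0.0
lid [500.9401 -11.0441]
r 24.340316772460938
lidmean [500.1586 -11.7466]
stripe [510.4565  -2.2402]
tabrect ((471.2617492675781, -33.462989807128906), (47.84789276123047, 39.284812927246094), 36.85277557373047)
hole [465.3588 -41.15  ]
dist 46.60900911165105
yaw_hole 40.23510507837005
yaw_stripe 42.77270595514234
top
OpenCV(4.12.0) /io/opencv/modules/calib3d/src/undistort.dispatch.cpp:347: error: (-215:Assertion failed) CV_IS_MAT(_src) && CV_IS_MAT(_dst) && (_src->rows == 1 || _src->cols == 1) && (_dst->rows == 1 || _dst->cols == 1) && _src->cols + _src->rows - 1 == _dst->rows + _dst->cols - 1 && (CV_MAT_TYPE(_src->type) == CV_32FC2 || CV_MAT_TYPE(_src->type) == CV_64FC2) && (CV_MAT_TYPE(_dst->type) == CV_32FC2 || CV_MAT_TYPE(_dst->type) == CV_64FC2) in function 'cvUndistortPointsInternal'

side
lid [499.131   -6.3997]
r 25.32162857055664
lidmean [497.1058  -7.2261]
stripe [509.4376  -2.414 ]
tabrect ((479.9026184082031, -18.243728637695312), (83.86830139160156, 33.67317581176758), 51.695709228515625)
hole [462.3145 -39.3966]
dist 49.439365222731034
yaw_hole 41.868391729563946
yaw_stripe 21.141946705603928
t 9.0 P [ 0.4999 -0.0099  0.1716] yaw -140.04 q6 -144.7 F [ 0.1 -0.2  0.6] w 0.0854
0.5,-0.01,0.17,130 [0.0, -0.0002, 0.0031] [0.0002, -0.0009, 0.4998]
```

View pics/w1.png

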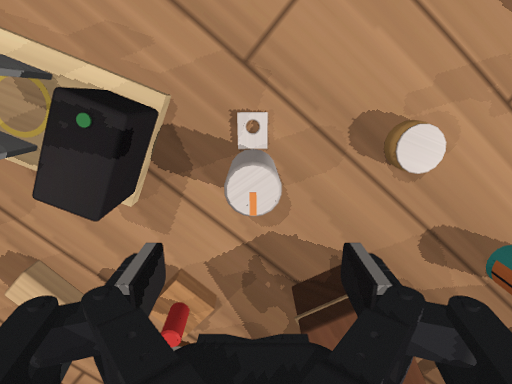

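Canister upright at about (0.5005,-0.0105), yaw ≈ 40.1°; lid at (253,190), tab hole at (253,127), directly in line with the tool. Next: turn the gripper a quarter turn and regrasp along the patch–tab axis.

```bash
python3 -m handwheel '[[[0,0,0],[0,0,0.25]],[[0,0,0],[0,0,0.25]],[[0,0,0],[0,0,0.25]],[[0,0,0],[0,0,0.25]],[[0,0,0],[0,0,0.25]],[[0,0,0],[0,0,0.25]],[[0,0,0],[0,0,0.25]]]'; python3 -m handwheel '[[[0,0,0],[0,0,0.25]],[[0,0,0],[0,0,0.25]],[[0,0,0],[0,0,0.25]],[[0,0,0],[0,0,0.25]],[[0,0,0],[0,0,0.25]],[[0,0,0],[0,0,0.25]],[[0,0,0],[0,0,0.25]]]'; python3 plan.py 0.5003,-0.0101,0.0228,130.1
```

```text
time_s: 9.7
position: [0.5002, -0.01, 0.1718]
tool_rot: [[-0.996, 0.088, -0.002], [0.088, 0.996, 0.001], [0.002, 0.0, -1.0]]
ft_force: [-0.5, 0.2, 0.5]
grip_width: 0.0856
gripper_force: 0.0
time_s: 10.4
position: [0.5003, -0.01, 0.1722]
tool_rot: [[-0.643, 0.766, -0.001], [0.766, 0.643, 0.0], [0.001, -0.001, -1.0]]
ft_force: [0.3, -0.1, -0.7]
grip_width: 0.0854
gripper_force: 0.0
t 10.4 P [ 0.5003 -0.01    0.1722] yaw 130.02 q6 -54.7 F [ 0.3 -0.1 -0.7] w 0.0854
0.5003,-0.0101,0.0228,130.1 [-0.0005, 0.0001, 0.2988] [-0.0003, -0.0003, -0.0005]
```

```bash
python3 -m handwheel '[[[0,0,0.09],[0,0,0]],[[0,0,0.17],[0,0,0]],[[0,0,0.23],[0,0,0]],[[0,0,0.27],[0,0,0]],[[0,0,0.29],[0,0,0]],[[0,0,0.299],[0,0,0]],[[0,0,0.299],[0,0,0]],[[0,0,0.299],[0,0,0]]]'; python3 -m handwheel '[[[0,0,0],[0,0,0]],[[0,0,0],[0,0,0]],[[0,0,0],[0,0,0]],[[0,0,0],[0,0,0]],[[0,0,0],[0,0,0]],[[0,0,0],[0,0,0]],[[0,0,0],[0,0,0]],[[0,0,0],[0,0,0]],[[0,0,0],[0,0,0]],[[0,0,0],[0,0,0]]]' 0 40; python3 plan.py;  python3 -m handwheel '[[[0,0,-0.03],[0,0,0]],[[0,0,-0.09],[0,0,0]],[[0,0,-0.17],[0,0,0]],[[0,0,-0.24],[0,0,0]],[[0,0,-0.28],[0,0,0]],[[0,0,-0.28],[0,0,0]],[[0,0,-0.28],[0,0,0]]]'; python3 plan.py 0.5894,-0.2288,0.163,197.5
```

```text
time_s: 11.2
position: [0.501, -0.0101, 0.0242]
tool_rot: [[-0.643, 0.766, 0.002], [0.766, 0.643, -0.0], [-0.001, 0.001, -1.0]]
ft_force: [-0.2, 0.4, -1.0]
grip_width: 0.0854
gripper_force: 0.0
time_s: 12.2
position: [0.5007, -0.0101, 0.024]
tool_rot: [[-0.642, 0.767, 0.001], [0.767, 0.642, -0.0], [-0.001, 0.001, -1.0]]
ft_force: [-1.5, -0.1, 4.7]
grip_width: 0.0493
gripper_force: 41.0
t 12.2 P [ 0.5007 -0.0101  0.024 ] yaw 129.96 q6 -54.7 F [-1.5 -0.1  4.7] w 0.0493
time_s: 12.9
position: [0.5, -0.0099, 0.1625]
tool_rot: [[-0.642, 0.767, -0.001], [0.767, 0.642, 0.0], [0.001, -0.001, -1.0]]
ft_force: [-1.2, 0.7, -2.9]
grip_width: 0.0496
gripper_force: 42.2
t 12.9 P [ 0.5    -0.0099  0.1625] yaw 129.96 q6 -54.7 F [-1.2  0.7 -2.9] w 0.0496
0.5894,-0.2288,0.163,197.5 [-0.4504, -0.144, -0.0014] [-0.0, -0.0004, -0.3752]
```

```bash
python3 plan.py 0.665,-0.205,0.175,197.4
```

```text
t 12.9 P [ 0.5    -0.0099  0.1625] yaw 129.96 q6 -54.7 F [-1.2  0.7 -2.9] w 0.0496
0.665,-0.205,0.175,197.4 [-0.511, 0.0024, -0.0255] [-0.0, -0.0004, -0.3747]
```

```bash
python3 -m handwheel '[[[-0.02,0,-0.025],[0,0,-0.02]],[[-0.07,0,-0.025],[0,0,-0.06]],[[-0.14,0,-0.025],[0,0,-0.105]],[[-0.22,0,-0.025],[0,0,-0.15]],[[-0.3,0,-0.025],[0,0,-0.195]],[[-0.38,0,-0.025],[0,0,-0.24]],[[-0.45,0,-0.025],[0,0,-0.285]],[[-0.495,0.002,-0.025],[0,0,-0.33]],[[-0.511,0.002,-0.025],[0,0,-0.37]],[[-0.511,0.002,-0.025],[0,0,-0.3745]]]'; python3 -m handwheel '[[[0,0,0],[0,0,0]],[[0,0,0],[0,0,0]]]'; python3 - <<'E'
from h import *
from rig import *
p=camera_params('wrist');im,d=get_image('wrist');np.savez('w2.npz',im=im,d=d,**p)
cv2.imwrite('pics/w2.png',im[...,::-1]);print(-p['R'].T@p['t'])
E
python3 plan.py
```

```text
time_s: 13.9
position: [0.6651, -0.2061, 0.1724]
tool_rot: [[-0.954, -0.299, -0.004], [-0.299, 0.954, 0.002], [0.003, 0.003, -1.0]]
ft_force: [0.0, 0.6, -2.8]
grip_width: 0.0493
gripper_force: 42.2
time_s: 14.1
position: [0.6649, -0.2045, 0.1752]
tool_rot: [[-0.955, -0.297, -0.001], [-0.297, 0.955, 0.001], [0.001, 0.001, -1.0]]
ft_force: [0.2, 0.1, -1.9]
grip_width: 0.0496
gripper_force: 42.2
[ 0.5961 -0.2267  0.3169]
t 14.15 P [ 0.665  -0.2045  0.1755] yaw -162.71 q6 -134.1 F [ 0.4  0.9 -3. ] w 0.049
```

View pics/w2.png

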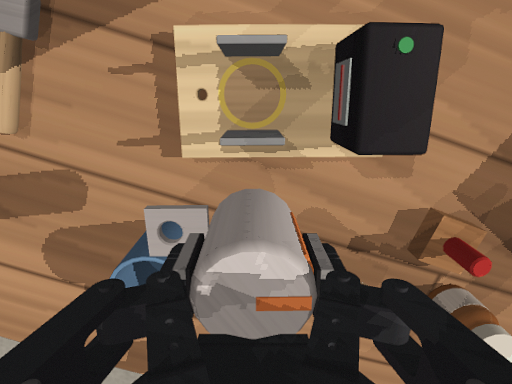

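The ring (about (253,92)), the base hole (202,95), the guards and the reader window on the right are clear. The held canister's patch points right, towards the window. Measuring the seat.

```bash
cat > st.py <<'E'
from h import *
def stand(im,p,guess,hg):
    hsv=cv2.cvtColor(im,cv2.COLOR_RGB2HSV);h,w=im.shape[:2];v,u=np.mgrid[:h,:w]
    G=onplane(p,np.c_[u.ravel(),v.ravel()],.02)[:,:2].reshape(h,w,2)*1000
    r=np.hypot(*(G-guess).transpose(2,0,1))
    m=(r<36)&(r>25)&(hsv[...,0]>20)&(hsv[...,0]<32)&(hsv[...,1]>170)
    for _ in range(4):  # circle fit, with outliers off the ring dropped
        s=G[m];A=np.c_[2*s,np.ones(len(s))];x=np.linalg.lstsq(A,(s**2).sum(1),rcond=None)[0]
        c=x[:2];R=np.sqrt(x[2]+c@c);m&=abs(np.hypot(*(G-c).transpose(2,0,1))-R)<4
    dk=(np.hypot(*(G-hg).transpose(2,0,1))<10)&(hsv[...,2]<95)
    hc=G[dk].mean(0);v=c-hc
    print('ring',c,R,len(s),'hole',hc,dk.sum(),'d',np.hypot(*v),'yaw',np.degrees(np.arctan2(v[1],v[0])))
    return c,hc
if __name__=='__main__':
    from rig import camera_params
    f=np.load('w2.npz');c,hc=stand(f['im'],f,(589.4,-228.8),(603.5,-275))
    for n in('top','side'):
        stand(np.load(n+'0.npz')['im'],camera_params(n),(589.4,-228.8),(603.5,-275))
    # plate edges in wrist view: near long edge & far
    X=cloud(f,f['d']);m=(X[...,2]>.012)&(X[...,2]<.13)&(np.hypot(X[...,0]-.58,X[...,1]+.2)<.14)&(np.indices(f['d'].shape)[0]<165)
    k=cv2.connectedComponentsWithStats(m.astype(np.uint8));s=X[k[1]==1+np.argmax(k[2][1:,4])]
    print('plate',cv2.minAreaRect((s[:,:2]*1000).astype(np.float32)))
    s=X[m&(X[...,2]>.094)&(X[...,2]<.106)];print('block',cv2.minAreaRect((s[:,:2]*1000).astype(np.float32)))
    # held canister: stripe direction and tab hole at measured depth
    hsv=cv2.cvtColor(f['im'],cv2.COLOR_RGB2HSV);o=(hsv[...,0]<18)&(hsv[...,1]>170)&(hsv[...,2]>150)&(X[...,2]>.2)
    s=X[o][:,:2];w=np.linalg.svd(s-s.mean(0))[2][0];print('stripe ang',np.degrees(np.arctan2(w[1],w[0])),len(s),X[o][:,2].mean(),'meanxy',s.mean(0))
E
python3 st.py
```

```text
ring [0. 0.] 0.0 0 hole [ 605.0178 -273.6465] 72 d 664.0248150710339 yaw 155.6629980174756
ring [ 589.4731 -228.7875] 29.542174830692282 119 hole [ 603.2974 -274.0026] 7 d 47.28125406546821 yaw 107.00070733302384
ring [ 589.8663 -228.8643] 29.12935917123387 20 hole [nan nan] 0 d nan yaw nan
plate ((581.7276000976562, -200.59475708007812), (120.68663024902344, 200.095947265625), 17.564586639404297)
block ((560.4448852539062, -131.5774688720703), (90.0679931640625, 55.41132736206055), 17.06382179260254)
stripe ang 18.591764357378715 510 0.22023582252834645 meanxy [ 0.6598 -0.192 ]st.py:11: RuntimeWarning: Mean of empty slice.
  hc=G[dk].mean(0);v=c-hc
  ret = um.true_divide(
```

```bash
sed -i 's/hsv\[...,1\]>170)$/hsv[...,1]>(S or 170))/; s/def stand(im,p,guess,hg)/def stand(im,p,guess,hg,S=None)/' st.py; python3 - <<'E'
from st import *
f=np.load('w2.npz');im=f['im'];hsv=cv2.cvtColor(im,cv2.COLOR_RGB2HSV)
print(hsv[93,218:226].tolist(),hsv[93,240:246].tolist())
for S in (110,125,140,150): 
    try: stand(im,f,(590.5,-228.8),(605,-274),S)
    except Exception as e: print(S,e)
m=np.zeros(im.shape[:2],np.uint8);m[215:248,158:188]=((hsv[...,0]>95)|(hsv[...,2]<130))[215:248,158:188]
k=cv2.connectedComponentsWithStats(m);i=1+np.argmax(k[2][1:,4]);print(k[2][i],k[3][i])
h=onplane(f,k[3][i],.1515+.0045)[0,:2];v=np.array([.665,-.2045])-h;print(h,np.hypot(*v),np.degrees(np.arctan2(v[1],v[0])))
E
```

```text
[[23, 120, 225], [24, 153, 201], [23, 156, 177], [23, 154, 180], [23, 154, 181], [23, 151, 177], [18, 117, 163], [15, 102, 155]] [[15, 105, 156], [16, 104, 157], [15, 105, 156], [16, 105, 156], [16, 103, 156], [16, 104, 157]]
ring [ 590.8799 -228.6225] 29.287004930826964 1190 hole [ 605.0178 -273.6465] 72 d 47.191575758364976 yaw 107.43265805578888
ring [ 590.8569 -228.5653] 29.253291397290216 1175 hole [ 605.0178 -273.6465] 72 d 47.25301161344289 yaw 107.43850000277732
ring [ 590.87   -228.5371] 29.184776040633825 1119 hole [ 605.0178 -273.6465] 72 d 47.276064461423786 yaw 107.41317028612147
ring [ 590.8684 -228.5361] 29.149594354087533 1006 hole [ 605.0178 -273.6465] 72 d 47.27743375735231 yaw 107.41459934725569
[158 221  25  22 441] [169.6871 231.5488]
[ 0.6802 -0.2507] 0.04866855942064999 108.19293167144377
```

```bash
python3 plan.py 0.5901,-0.2284,0.13,197.3
```

```text
t 14.15 P [ 0.665  -0.2045  0.1755] yaw -162.71 q6 -134.1 F [ 0.4  0.9 -3. ] w 0.049
0.5901,-0.2284,0.13,197.3 [0.1571, -0.0011, 0.0912] [0.0002, -0.0002, -0.0001]
```

```bash
python3 -m handwheel '[[[0.03,0,0.01],[0,0,0]],[[0.08,-0.001,0.04],[0,0,0]],[[0.12,-0.001,0.07],[0,0,0]],[[0.15,-0.001,0.09],[0,0,0]],[[0.157,-0.001,0.09],[0,0,0]],[[0.157,-0.001,0.09],[0,0,0]],[[0.157,-0.001,0.09],[0,0,0]],[[0.157,-0.001,0.09],[0,0,0]]]'; python3 plan.py  0.5901,-0.2284,0.05,197.3
```

```text
time_s: 14.95
position: [0.5914, -0.2289, 0.1314]
tool_rot: [[-0.954, -0.299, 0.001], [-0.299, 0.954, -0.001], [-0.001, -0.001, -1.0]]
ft_force: [-0.0, -0.4, -2.0]
grip_width: 0.0495
gripper_force: 42.2
t 14.95 P [ 0.5914 -0.2289  0.1314] yaw -162.6 q6 -139.2 F [-0.  -0.4 -2. ] w 0.0495
0.5901,-0.2284,0.05,197.3 [0.0023, 0.0018, 0.1628] [-0.0003, 0.0003, 0.0005]
```

```bash
python3 -m handwheel '[[[0,0,0.04],[0,0,0]],[[0,0,0.08],[0,0,0]],[[0.001,0.001,0.11],[0,0,0]],[[0.001,0.001,0.13],[0,0,0]],[[0.001,0.001,0.14],[0,0,0]],[[0.001,0.001,0.14],[0,0,0]],[[0.001,0.001,0.14],[0,0,0]],[[0.001,0.001,0.14],[0,0,0]]]'; for i in 1 2 3; do python3 plan.py  0.5901,-0.2284,0.044,197.3; done
```

```text
time_s: 15.75
position: [0.5903, -0.229, 0.0617]
tool_rot: [[-0.954, -0.299, 0.001], [-0.299, 0.954, -0.001], [-0.001, -0.001, -1.0]]
ft_force: [0.1, -0.8, -1.7]
grip_width: 0.0491
gripper_force: 42.1
t 15.75 P [ 0.5903 -0.229   0.0617] yaw -162.63 q6 -139.3 F [ 0.1 -0.8 -1.7] w 0.0491
0.5901,-0.2284,0.044,197.3 [0.0001, 0.0013, 0.0354] [-0.0004, 0.0003, 0.0004]
t 15.75 P [ 0.5903 -0.229   0.0617] yaw -162.63 q6 -139.3 F [ 0.1 -0.8 -1.7] w 0.0491
0.5901,-0.2284,0.044,197.3 [0.0001, 0.0013, 0.0354] [-0.0004, 0.0003, 0.0004]
t 15.75 P [ 0.5903 -0.229   0.0617] yaw -162.63 q6 -139.3 F [ 0.1 -0.8 -1.7] w 0.0491
0.5901,-0.2284,0.044,197.3 [0.0001, 0.0013, 0.0354] [-0.0004, 0.0003, 0.0004]
```

Lowering slowly to contact.

```bash
python3 -m handwheel '[[[0,0.001,0.01],[0,0,0]],[[0,0.001,0.018],[0,0,0]],[[0,0.001,0.025],[0,0,0]],[[0,0.001,0.03],[0,0,0]],[[0,0.001,0.034],[0,0,0]],[[0,0.001,0.034],[0,0,0]],[[0,0.001,0.034],[0,0,0]],[[0,0.001,0.034],[0,0,0]]]'; python3 -m handwheel '[[[0,0,0.001],[0,0,0]],[[0,0,0.002],[0,0,0]],[[0,0,0.002],[0,0,0]],[[0,0,0.002],[0,0,0]]]'; python3 plan.py
```

```text
time_s: 16.55
position: [0.5898, -0.2284, 0.0441]
tool_rot: [[-0.954, -0.298, 0.0], [-0.298, 0.954, -0.0], [-0.0, -0.0, -1.0]]
ft_force: [-2.1, 1.0, 2.7]
grip_width: 0.0494
gripper_force: 42.5
time_s: 16.95
position: [0.5898, -0.2284, 0.0441]
tool_rot: [[-0.954, -0.299, 0.001], [-0.299, 0.954, -0.0], [-0.0, -0.001, -1.0]]
ft_force: [-4.6, 2.0, 9.6]
grip_width: 0.0492
gripper_force: 43.2
t 16.95 P [ 0.5898 -0.2284  0.0441] yaw -162.63 q6 -139.2 F [-4.6  2.   9.6] w 0.0492
```

```bash
python3 -m handwheel '[[[0,0,-0.002],[0,0,0]],[[0,0,-0.002],[0,0,0]]]'; python3 -m handwheel '[[[0,0,0],[0,0,0]],[[0,0,0],[0,0,0]],[[0,0,0],[0,0,0]],[[0,0,0],[0,0,0]],[[0,0,0],[0,0,0]],[[0,0,0],[0,0,0]]]' 1 40; python3 -m handwheel '[[[0,0,-0.06],[0,0,0]],[[0,0,-0.14],[0,0,0]],[[0,0,-0.22],[0,0,0]],[[0,0,-0.26],[0,0,0]],[[-0.08,0,-0.28],[0,0,0]],[[-0.157,0,-0.28],[0,0,0]],[[-0.157,0,-0.28],[0,0,0]],[[-0.157,0,-0.28],[0,0,0]]]'; python3 - <<'E'
from wm import *
from rig import *
p=camera_params('wrist');im,d=get_image('wrist');np.savez('w3.npz',im=im,d=d,**p)
c=im[20:190,150:410,::-1];cv2.imwrite('pics/w3.png',cv2.resize(c,None,fx=3,fy=3,interpolation=cv2.INTER_CUBIC))
try: measure(dict(im=im,d=d),p,(.59,-.2284),.02)
except Exception as e: print(e)
E
python3 plan.py
```

```text
time_s: 17.15
position: [0.5899, -0.2284, 0.0441]
tool_rot: [[-0.954, -0.298, 0.0], [-0.298, 0.954, -0.0], [-0.0, -0.0, -1.0]]
ft_force: [-2.5, 0.9, 4.3]
grip_width: 0.0493
gripper_force: 42.6
time_s: 17.75
position: [0.5898, -0.2283, 0.0438]
tool_rot: [[-0.954, -0.298, 0.0], [-0.298, 0.954, 0.0], [-0.0, -0.0, -1.0]]
ft_force: [-0.0, -0.5, -0.3]
grip_width: 0.0856
gripper_force: 0.0
time_s: 18.55
position: [0.6647, -0.2046, 0.183]
tool_rot: [[-0.954, -0.299, -0.001], [-0.299, 0.954, 0.0], [0.001, 0.001, -1.0]]
ft_force: [-0.4, -0.2, -0.0]
grip_width: 0.0855
gripper_force: 0.0
lid [ 590.495 -229.   ]
r 43.806007385253906
lidmean [ 590.3195 -229.4902]
stripe [ 587.2649 -216.929 ]
tabrect ((605.1975708007812, -270.7812194824219), (30.208267211914062, 34.525299072265625), 19.0025634765625)
hole [ 605.9181 -273.6248]
dist 47.214909914175905
yaw_hole 109.06598928089458
yaw_stripe 104.9809273718834
t 18.6 P [ 0.6642 -0.205   0.1833] yaw -162.63 q6 -134.2 F [ 0.  -0.7 -0.3] w 0.0848
```

View pics/w3.png

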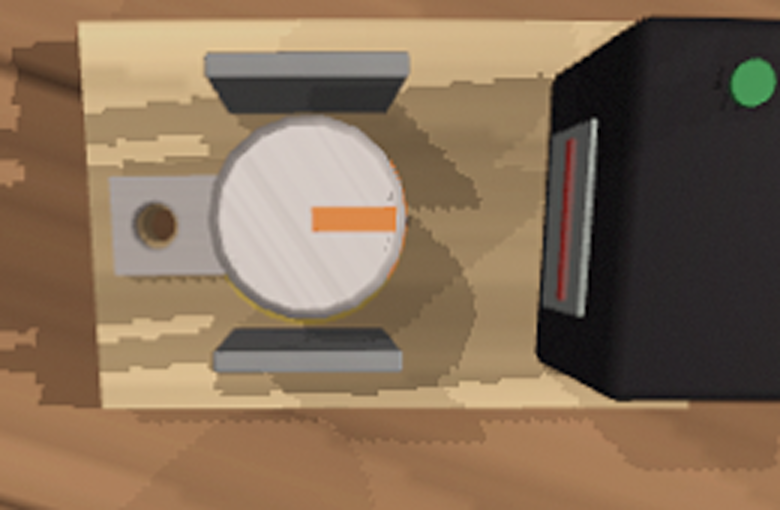

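The canister stands upright between the guards, its stripe pointing at the red-lined window. The tab hole at crop (155,225) shows the base hole beneath. I'll check yaw and centring numerically within this one view.

```bash
python3 - <<'E'
from h import *
f=np.load('w3.npz');im=f['im'];hsv=cv2.cvtColor(im,cv2.COLOR_RGB2HSV);X=cloud(f,f['d'])
px=lambda m:np.argwhere(m)[:,::-1].astype(np.float32)
z=X[...,2];V,U=np.indices(z.shape)
ang=lambda s:np.degrees(np.arctan2(*np.linalg.svd(s-s.mean(0))[2][0][::-1]))%180
o=(hsv[...,0]<18)&(hsv[...,1]>150)&(hsv[...,2]>150)&(z>.084)&(z<.1)&(U>250)&(U<284)&(V>80)&(V<105)
s=onplane(f,px(o),.09)[:,:2]*1000;print('stripe',ang(s),len(s))
L=(z>.086)&(z<.096)&(U>215)&(U<290)&(V<130)&((hsv[...,1]<60)|o)
k=cv2.connectedComponentsWithStats(cv2.erode(L.astype(np.uint8),np.ones((3,3))));i=1+np.argmax(k[2][1:,4])
a=cv2.dilate((k[1]==i).astype(np.uint8),np.ones((3,3)));hull=cv2.convexHull(px(a>0))
q=onplane(f,hull.reshape(-1,2),.09)[:,:2]*1000;c,r=cv2.minEnclosingCircle(q.astype(np.float32));g=onplane(f,px(a>0),.09)[:,:2]*1000
print('lid',c,r,'mean',g.mean(0))
# tab
t=(hsv[...,1]<45)&(z<.032)&(z>.018)&(U>183)&(U<222)&(V>75)&(V<115)
k=cv2.connectedComponentsWithStats(t.astype(np.uint8));t=k[1]==1+np.argmax(k[2][1:,4])
up,lo=[],[]
for u in range(190,216):
    v=np.where(t[:,u])[0];up.append((u,v.min()));lo.append((u,v.max()))
for e in(up,lo):print('tab edge',ang(onplane(f,e,.026)[:,:2]*1000))
cs,hi=cv2.findContours(t.astype(np.uint8),cv2.RETR_CCOMP,cv2.CHAIN_APPROX_NONE)
hc=[x for x,b in zip(cs,hi[0]) if b[3]>=0 and len(x)>12][0].reshape(-1,2)
h=onplane(f,hc.mean(0),.026)[0]*1000;print('tabhole',hc.mean(0),h)
v=np.array(c)-h[:2];print('yaw lid-hole',np.degrees(np.arctan2(v[1],v[0])),np.hypot(*v))
# plate upper edge (far, row~27) and left edge by depth step
st=(z>.012)&(z<.03)
ue=[(u,np.where(st[:60,u])[0].min()) for u in range(185,350,3)];print('plate far edge',ang(onplane(f,ue,.02)[:,:2]*1000))
le=[(np.where(st[v,160:230])[0].min()+160,v) for v in range(35,150,3)];print('plate left edge',ang(onplane(f,le,.02)[:,:2]*1000)+90)
ed=[(u,np.where((z[:,u]>.081)&(np.arange(384)<62))[0]) for u in range(222,284)]
gd=np.array([(u,v.min()) for u,v in ed if len(v)],float);print('guard',ang(onplane(f,gd,.086)[:,:2]*1000))
E
```

```text
stripe 107.31295595910903 211
lid (591.1491088867188, -228.717041015625) 24.088947296142578 mean [ 590.7231 -228.8287]
tab edge 107.08091785935434
tab edge 110.00684879223584
tabhole [202.0682  95.    ] [ 605.8659 -273.4553   26.    ]
yaw lid-hole 108.20875688989757 47.09662254252235
plate far edge 107.55480758348078
plate left edge 107.52907317641449
guard 109.79638833741383
```

Yaw agrees (stripe 107.3° vs plate 107.5°) and the lid is centred on the ring within about 0.5 mm in the same camera. Now the pin: squeeze once crosswise to centre it, then grasp in the final direction.

```bash
python3 plan.py 0.6733,0.0255,0.13,197.4
```

```text
t 18.6 P [ 0.6642 -0.205   0.1833] yaw -162.63 q6 -134.2 F [ 0.  -0.7 -0.3] w 0.0848
0.6733,0.0255,0.13,197.4 [-0.155, 0.4345, 0.1068] [0.0002, -0.0003, -0.0002]
```

```bash
python3 -m handwheel '[[[-0.03,0.08,0],[0,0,0]],[[-0.07,0.18,0],[0,0,0]],[[-0.11,0.28,0],[0,0,0]],[[-0.14,0.38,0.05],[0,0,0]],[[-0.155,0.425,0.08],[0,0,0]],[[-0.155,0.434,0.1],[0,0,0]],[[-0.155,0.434,0.107],[0,0,0]],[[-0.155,0.434,0.107],[0,0,0]],[[-0.155,0.434,0.107],[0,0,0]]]' 0.7 20; python3 plan.py 0.6733,0.0255,0.036,197.4
python3 - <<'E'
from h import *
from rig import *
for n in ('wrist','side'):
    p=camera_params(n);im,d=get_image(n);X=cloud(p,d);hsv=cv2.cvtColor(im,cv2.COLOR_RGB2HSV)
    m=(np.hypot(X[...,0]-.673,X[...,1]-.0255)<.03)&((hsv[...,0]<6)|(hsv[...,0]>172))&(hsv[...,1]>180)&(hsv[...,2]>70)&(X[...,2]>.067)&(X[...,2]<.078)
    q=onplane(p,np.argwhere(m)[:,::-1],.072)[:,:2]*1000
    if len(q)>5:print(n,q.mean(0),cv2.minEnclosingCircle(q.astype(np.float32)),len(q))
E
```

```text
time_s: 19.5
position: [0.6743, 0.0234, 0.1313]
tool_rot: [[-0.955, -0.296, 0.001], [-0.296, 0.955, -0.0], [-0.001, -0.001, -1.0]]
ft_force: [1.0, -1.1, 0.0]
grip_width: 0.0593
gripper_force: 0.0
t 19.5 P [0.6743 0.0234 0.1313] yaw -162.76 q6 -115.3 F [ 1.  -1.1  0. ] w 0.0593
0.6733,0.0255,0.036,197.4 [0.0008, 0.0047, 0.1905] [-0.0003, 0.0004, -0.0009]
wrist [673.7016  25.4191] ((673.8759765625, 25.351526260375977), 10.872538566589355) 671
side [670.7366  28.1379] ((670.2772216796875, 28.697933197021484), 11.26949691772461) 33
```

```bash
python3 -m handwheel '[[[0.001,0.002,0.05],[0,0,0]],[[0.001,0.002,0.11],[0,0,0]],[[0.001,0.002,0.15],[0,0,0]],[[0.001,0.002,0.175],[0,0,0]],[[0.001,0.002,0.19],[0,0,0]],[[0.001,0.002,0.19],[0,0,0]],[[0.001,0.002,0.19],[0,0,0]]]'; python3 plan.py 0.6732,0.0258,0.036,197.4; python3 -m handwheel '[[[0,0,0],[0,0,0]],[[0,0,0],[0,0,0]],[[0,0,0],[0,0,0]],[[0,0,0],[0,0,0]],[[0,0,0],[0,0,0]],[[0,0,0],[0,0,0]],[[0,0,0],[0,0,0]],[[0,0,0],[0,0,0]],[[0,0,0],[0,0,0]]]' 0 20; python3 plan.py
```

```text
time_s: 20.3
position: [0.6737, 0.0259, 0.0364]
tool_rot: [[-0.954, -0.298, 0.002], [-0.298, 0.954, -0.0], [-0.002, -0.001, -1.0]]
ft_force: [-0.4, -0.7, -0.4]
grip_width: 0.0596
gripper_force: 0.0
t 20.3 P [0.6737 0.0259 0.0364] yaw -162.64 q6 -115.2 F [-0.4 -0.7 -0.4] w 0.0596
0.6732,0.0258,0.036,197.4 [0.0011, 0.0001, 0.0007] [-0.0002, 0.0005, -0.0002]
time_s: 21.2
position: [0.6734, 0.0262, 0.036]
tool_rot: [[-0.954, -0.299, 0.001], [-0.299, 0.954, -0.0], [-0.001, -0.0, -1.0]]
ft_force: [-1.4, 0.3, 4.5]
grip_width: 0.0214
gripper_force: 21.0
t 21.2 P [0.6734 0.0262 0.036 ] yaw -162.63 q6 -115.2 F [-1.4  0.3  4.5] w 0.0214
```

```bash
python3 -m handwheel '[[[0,0,0],[0,0,0]],[[0,0,0],[0,0,0]],[[0,0,0],[0,0,0]],[[0,0,0],[0,0,0]]]' 0.6 20;  python3 -m handwheel '[[[0,0,0],[0,0,0.25]],[[0,0,0],[0,0,0.25]],[[0,0,0],[0,0,0.25]],[[0,0,0],[0,0,0.25]],[[0,0,0],[0,0,0.25]],[[0,0,0],[0,0,0.25]],[[0,0,0],[0,0,0.25]]]'; python3 -m handwheel '[[[0,0,0],[0,0,0.25]],[[0,0,0],[0,0,0.25]],[[0,0,0],[0,0,0.25]],[[0,0,0],[0,0,0.25]],[[0,0,0],[0,0,0.25]],[[0,0,0],[0,0,0.25]],[[0,0,0],[0,0,0.25]]]'; python3 -m handwheel '[[[0,0,0],[0,0,0]],[[0,0,0],[0,0,0]],[[0,0,0],[0,0,0]],[[0,0,0],[0,0,0]],[[0,0,0],[0,0,0]],[[0,0,0],[0,0,0]],[[0,0,0],[0,0,0]],[[0,0,0],[0,0,0]]]' 0 30; python3 plan.py
```

```text
time_s: 21.6
position: [0.673, 0.0261, 0.0351]
tool_rot: [[-0.954, -0.298, -0.0], [-0.298, 0.954, 0.0], [0.0, 0.0, -1.0]]
ft_force: [-0.2, -0.6, 1.3]
grip_width: 0.0514
gripper_force: 0.0
time_s: 22.3
position: [0.6731, 0.0261, 0.0352]
tool_rot: [[-0.886, 0.464, -0.0], [0.464, 0.886, 0.0], [0.0, -0.0, -1.0]]
ft_force: [0.4, -0.2, -0.8]
grip_width: 0.0515
gripper_force: 0.0
time_s: 23.0
position: [0.6731, 0.0261, 0.0352]
tool_rot: [[-0.3, 0.954, -0.0], [0.954, 0.3, 0.0], [0.0, -0.0, -1.0]]
ft_force: [-0.8, 0.6, -0.1]
grip_width: 0.0512
gripper_force: 0.0
time_s: 23.8
position: [0.6732, 0.0261, 0.0354]
tool_rot: [[-0.299, 0.954, 0.0], [0.954, 0.299, -0.0], [-0.0, 0.0, -1.0]]
ft_force: [-0.4, 0.2, 1.7]
grip_width: 0.0208
gripper_force: 29.5
t 23.8 P [0.6732 0.0261 0.0354] yaw 107.37 q6 -25.2 F [-0.4  0.2  1.7] w 0.0208
```

```bash
python3 -m handwheel '[[[0,0,-0.03],[0,0,0]],[[0,0,-0.08],[0,0,0]],[[0,0,-0.15],[0,0,0]],[[0,0,-0.22],[0,0,0]],[[0,0,-0.25],[0,0,0]],[[0,0,-0.25],[0,0,0]],[[0,0,-0.25],[0,0,0]]]'; python3 plan.py 0.6043,-0.2739,0.155,107.4
```

```text
time_s: 24.5
position: [0.6727, 0.0262, 0.16]
tool_rot: [[-0.298, 0.954, -0.001], [0.954, 0.298, 0.0], [0.0, -0.001, -1.0]]
ft_force: [-0.3, -0.2, -1.0]
grip_width: 0.0211
gripper_force: 29.8
t 24.5 P [0.6727 0.0262 0.16  ] yaw 107.37 q6 -25.2 F [-0.3 -0.2 -1. ] w 0.0211
0.6043,-0.2739,0.155,107.4 [-0.5319, -0.3098, 0.0101] [-0.0002, -0.0001, -0.0002]
```

```bash
python3 -m handwheel '[[[-0.03,-0.017,0],[0,0,0]],[[-0.09,-0.052,0],[0,0,0]],[[-0.16,-0.093,0],[0,0,0]],[[-0.24,-0.14,0],[0,0,0]],[[-0.32,-0.186,0],[0,0,0]],[[-0.4,-0.233,0],[0,0,0]],[[-0.47,-0.274,0],[0,0,0]],[[-0.515,-0.3,0],[0,0,0]],[[-0.532,-0.31,0],[0,0,0]],[[-0.532,-0.31,0],[0,0,0]]]'; python3 -m handwheel '[[[0,0,0.06],[0,0,0]],[[0,0,0.1],[0,0,0]],[[0,0,0.12],[0,0,0]],[[0,0,0.12],[0,0,0]],[[0,0,0.12],[0,0,0]]]'; python3 plan.py 0.6043,-0.2739,0.065,107.4; python3 - <<'E'
from h import *
from rig import *
p=camera_params('wrist');im,d=get_image('wrist');np.savez('w4.npz',im=im,d=d,**p)
s,_=get_image('side');cv2.imwrite('pics/w4.png',np.hstack([cv2.resize(im[130:370,130:400,::-1],(480,427)),cv2.resize(s[130:210,260:320,::-1],(320,427),interpolation=cv2.INTER_CUBIC)]))
E
```

```text
time_s: 25.5
position: [0.6037, -0.2753, 0.1592]
tool_rot: [[-0.296, 0.955, -0.002], [0.955, 0.296, 0.001], [0.001, -0.001, -1.0]]
ft_force: [1.5, 1.1, -1.0]
grip_width: 0.021
gripper_force: 29.8
time_s: 26.0
position: [0.6052, -0.2736, 0.1012]
tool_rot: [[-0.299, 0.954, 0.001], [0.954, 0.299, -0.001], [-0.001, 0.001, -1.0]]
ft_force: [-0.2, 0.4, -1.1]
grip_width: 0.0211
gripper_force: 29.8
t 26.0 P [ 0.6052 -0.2736  0.1012] yaw 107.42 q6 -51.9 F [-0.2  0.4 -1.1] w 0.0211
0.6043,-0.2739,0.065,107.4 [-0.0, -0.0019, 0.0724] [0.0002, 0.0003, 0.0001]
```

View pics/w4.png

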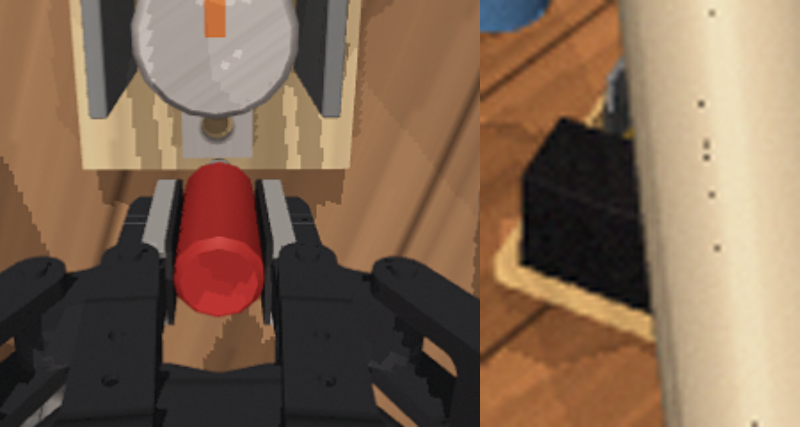

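The pin hangs straight between the pads, above the hole in the tab (crop (217,127)). I'll lower it with a small sideways correction.

```bash
python3 -m handwheel '[[[0,-0.001,0.03],[0,0,0]],[[0,-0.001,0.055],[0,0,0]],[[0,-0.001,0.068],[0,0,0]],[[0,-0.001,0.068],[0,0,0]],[[0,-0.001,0.068],[0,0,0]],[[0,-0.001,0.068],[0,0,0]]]';  python3 plan.py 0.6043,-0.2739,0.05,107.4;python3 -m handwheel '[[[0,0,0],[0,0,0]],[[0,0,0],[0,0,0]],[[0,0,0],[0,0,0]]]';  python3 plan.py 0.6043,-0.2739,0.05,107.4
```

```text
time_s: 26.7
position: [0.6044, -0.2744, 0.067]
tool_rot: [[-0.298, 0.954, 0.001], [0.954, 0.298, -0.001], [-0.001, 0.001, -1.0]]
ft_force: [-0.4, -0.8, -1.0]
grip_width: 0.0211
gripper_force: 29.8
t 26.7 P [ 0.6044 -0.2744  0.067 ] yaw 107.37 q6 -52.0 F [-0.4 -0.8 -1. ] w 0.0211
0.6043,-0.2739,0.05,107.4 [0.001, 0.0, 0.0339] [0.0002, 0.0003, -0.0002]
time_s: 27.0
position: [0.6042, -0.2742, 0.0665]
tool_rot: [[-0.298, 0.954, 0.0], [0.954, 0.298, -0.0], [-0.0, 0.0, -1.0]]
ft_force: [-0.4, -0.5, -0.5]
grip_width: 0.021
gripper_force: 29.8
t 27.0 P [ 0.6042 -0.2742  0.0665] yaw 107.37 q6 -52.0 F [-0.4 -0.5 -0.5] w 0.021
0.6043,-0.2739,0.05,107.4 [0.0005, 0.0004, 0.033] [0.0001, 0.0001, -0.0002]
```

```bash
python3 -m handwheel '[[[0.0005,0,0.008],[0,0,0]],[[0.0005,0,0.016],[0,0,0]],[[0.0005,0,0.021],[0,0,0]],[[0.0005,0,0.026],[0,0,0]],[[0.0005,0,0.03],[0,0,0]],[[0.0005,0,0.033],[0,0,0]],[[0.0005,0,0.033],[0,0,0]],[[0.0005,0,0.033],[0,0,0]]]';  python3 plan.py 0.6043,-0.2739,0.0354,107.4
```

```text
time_s: 27.8
position: [0.6041, -0.2739, 0.0499]
tool_rot: [[-0.298, 0.954, 0.0], [0.954, 0.298, -0.0], [-0.0, 0.0, -1.0]]
ft_force: [-0.9, -0.8, -0.2]
grip_width: 0.0209
gripper_force: 29.8
t 27.8 P [ 0.6041 -0.2739  0.0499] yaw 107.37 q6 -52.0 F [-0.9 -0.8 -0.2] w 0.0209
0.6043,-0.2739,0.0354,107.4 [-0.0, 0.0004, 0.029] [0.0, 0.0, -0.0002]
```

```bash
python3 -m handwheel '[[[0,0,0.005],[0,0,0]],[[0,0,0.01],[0,0,0]],[[0,0,0.015],[0,0,0]],[[0,0,0.02],[0,0,0]],[[0,0,0.024],[0,0,0]],[[0,0,0.027],[0,0,0]],[[0,0,0.029],[0,0,0]],[[0,0,0.03],[0,0,0]],[[0,0,0.03],[0,0,0]]]';  python3 plan.py 0.6043,-0.2739,0.0354,107.4
```

```text
time_s: 28.7
position: [0.604, -0.274, 0.0353]
tool_rot: [[-0.299, 0.954, 0.0], [0.954, 0.299, -0.0], [-0.0, 0.0, -1.0]]
ft_force: [-1.0, 1.3, 4.4]
grip_width: 0.0211
gripper_force: 30.3
t 28.7 P [ 0.604  -0.274   0.0353] yaw 107.37 q6 -52.0 F [-1.   1.3  4.4] w 0.0211
0.6043,-0.2739,0.0354,107.4 [-0.0001, 0.0005, -0.0001] [0.0, 0.0001, -0.0002]
```

The shoulder is seated (z 0.0353, about 5 N). Release, rise and check.

```bash
python3 -m handwheel '[[[0,0,0],[0,0,0]],[[0,0,0],[0,0,0]],[[0,0,0],[0,0,0]],[[0,0,0],[0,0,0]],[[0,0,0],[0,0,0]]]' 0.5 30; python3 -m handwheel '[[[0,0,-0.04],[0,0,0]],[[0,0,-0.1],[0,0,0]],[[0,0,-0.17],[0,0,0]],[[0,0,-0.25],[0,0,0]],[[-0.08,0,-0.3],[0,0,0]],[[-0.16,0,-0.32],[0,0,0]],[[-0.16,0,-0.32],[0,0,0]],[[-0.16,0,-0.32],[0,0,0]]]'; python3 - <<'E'
from h import *
from rig import *
p=camera_params('wrist');im,d=get_image('wrist');np.savez('w5.npz',im=im,d=d,**p)
t,dt=get_image('top');pt=camera_params('top')
cv2.imwrite('pics/w5.png',np.hstack([im[...,::-1],cv2.resize(t[150:246,280:350,::-1],(280,384))]))
for im,d,p in((im,d,p),(t,dt,pt)):
    X=cloud(p,d);hsv=cv2.cvtColor(im,cv2.COLOR_RGB2HSV)
    m=(np.hypot(X[...,0]-.604,X[...,1]+.274)<.03)&((hsv[...,0]<6)|(hsv[...,0]>172))&(hsv[...,1]>180)&(hsv[...,2]>60)
    print(m.sum(),m.any() and (np.percentile(X[m][:,2],[5,50,95]),X[m].mean(0)))
E
python3 plan.py
```

```text
time_s: 29.2
position: [0.6041, -0.2739, 0.0347]
tool_rot: [[-0.298, 0.954, -0.0], [0.954, 0.298, 0.0], [0.0, 0.0, -1.0]]
ft_force: [-0.4, -0.3, 0.4]
grip_width: 0.0424
gripper_force: 0.0
time_s: 30.0
position: [0.6277, -0.3507, 0.194]
tool_rot: [[-0.298, 0.955, -0.001], [0.955, 0.298, 0.001], [0.001, -0.0, -1.0]]
ft_force: [-1.0, 0.9, -0.6]
grip_width: 0.0426
gripper_force: 0.0
477 (array([0.0693, 0.0711, 0.0723]), array([ 0.6055, -0.2739,  0.0721]))
47 (array([0.0687, 0.0714, 0.0755]), array([ 0.6036, -0.2732,  0.0717]))
t 30.1 P [ 0.6277 -0.3493  0.1942] yaw 107.4 q6 -55.9 F [-0.3 -0.2  0.2] w 0.043
```

View pics/w5.png

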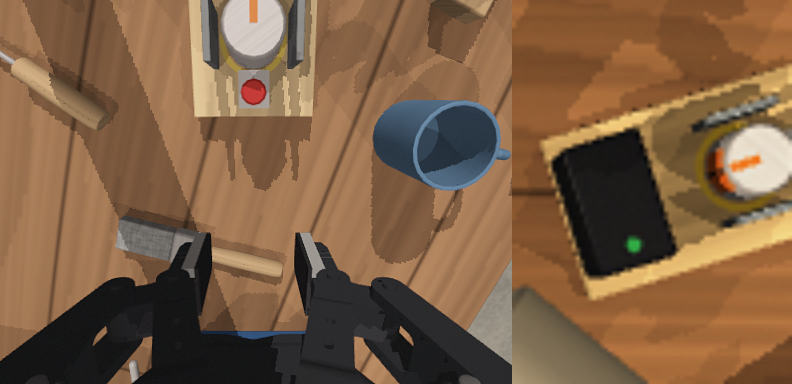

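The pin top at (253,91) is at z ≈ 0.072, so it is fully home. The canister stands centred between the guards with its stripe towards the reader, nothing else has moved, and the gripper touches nothing.

```bash
python3 -c "from rig import close_job; print(close_job())"
```

```text
the job is handed in; nothing more can be done
None
```

The job is handed in: the canister stands centred on the ring, its patch squarely facing the window, and the pin is fully home through tab and stand, at about 30 s of the 67 s allowed.

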